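# Stand the toppled birdhouses back on their floors

### The arm

A 7-joint arm with a two-finger parallel gripper is mounted at the origin on the work surface. World frame = base frame: x ahead of the robot, y to its left, z up, the work surface at z = 0. Lengths are in m, angles in rad, forces in N, time in s.
With the tool pointing down it reaches from about 0.425 to 0.875 m from the base axis. Payload 4.7 kg.
Tool frame: the origin (TCP) lies on the centre line of the jaws, within the pads' length; the fingertips stand 11 mm ahead of it and the grasp point (between the pads) lies 8 mm behind it; z points along the fingers, y is the line along which they close (so a half turn about z gives the same grasp; the last joint's range is limited). The gripper opens to 87 mm and grips with 3 to 60 N. Pads are 19 mm wide; open, the fingers measure 117 mm over their backs; the gripper's body (75 mm by 190 mm) begins 51 mm behind the grasp point.
Start: joints at [1.163, 0.321, -0.07, 1.45, 0.023, 1.371, -0.057], TCP at [0.266, -0.593, 0.234] pointing down, gripper open.
Joint ranges: [-2.86, 2.86], [-0.3, 2.09], [-1.38, 1.24], [0.06, 2.45], [-1.56, 4.7], [0.09, 2.05], [-2.69, 2.69]. Speed limits (rad/s): [2.57, 2.57, 3.14, 3.14, 3.14, 3.14, 3.14].

### API

Orientations are given as a 3x3 rotation matrix whose columns are the frame's x, y, z axes.
In Python, from rig import env, vision, finder gives the robot as it stands. The module is installed in compiled form; this text tells all that it offers.
- The arm moves only by the shell command python3 -m inch 'ROWS'. ROWS is JSON, a list of rows, each an object with "jaw": the gripper's target within -1 to 1 (shut at 1, half-way at 0, fully open at -1); "translation": the shift along the world's x, y, z in mm, a list of three; "yaw": the turn about the world's z in rad. A call has exactly 5 rows; each row is the pose to reach, as a shift and turn from the pose commanded when the call began; what a row does not reach only later rows make up. A row lasts 1/10 s, in which the tool goes at most 50 mm and 8.59 degrees, less where a joint would pass 70% of its speed; a pose out of reach is approached as far as the arm can. A call with a gripper value outside its range is refused whole. The fingers move at their own pace and stop on an object; the grip force is fixed at half the most. Time passes only in rows, so rows that repeat a pose let the fingers close, or fill a call up. It gives the time, the measured TCP pose, the force, the opening and the grip force at its end, in the units of the state.
- env.get_obs(): the state, without advancing time (a new reading comes with each control period).
- vision.camera(name): name is "scene" or "top" or "wrist"; returns the picture (420x560x3 uint8, red, green, blue); there is no depth.
- vision.get_calibration(name): a dict with "intrinsics" (3x3 intrinsics, pixels), "world_from_camera" (4x4, takes a point from camera to world coordinates); the wrist camera has in their place "T_tool_cam" (4x4, takes a point from camera to tool coordinates, whose origin is the TCP and whose axes are the flange's). Camera axes: x right, y down, z forward; pixel columns grow to the right and rows downward; lengths in m; the calibration is good to about 2 mm. A picture is of the moment at which its call begins: read the wrist's pose just before it. get_calibration takes no time and is no camera call.
- env.job_done(): hands the job in; it is judged then, once.
Trained networks look in the newest picture that a camera, given by its name, has taken for a name from the list of things; names that differ only in an ending like _2 or _b are one class to them, and where a whole thing is asked for, a point or a joint stands for the part that bears it (a point fixed in the world has none). Each returns a list of dicts, best first, with "score" (0 to 1); they miss things now and then, are a little off and sometimes report something else, mostly with a low value. They report only what shows in the picture. A call takes as long as a camera call.
- finder.regions_of(camera, query): "mask" (420x560 bool, what is visible of it).
- finder.pinpoint(camera, query): "at" ([x, y, z] in m, in world coordinates, good to about 4 mm: a listed point, or the origin of a listed thing).
The state is a dict: "time": time; "joint_positions": joint angles; "joint_vel": joint speeds; "joint_efforts": joint torques, N m; "tcp_pos": TCP position; "tool_rot": TCP orientation; "ft_force": force on the tool from outside, world axes, zero at the start; "wrist_torque": the same for the moment, N m; "opening": finger opening in m; "grip_force": force on a finger pad.
Only numpy, scipy, OpenCV 4.12 (cv2) and the standard library are available. Lean on these libraries where they do the work, as an engineer would, in place of code of your own. Each camera call takes 0.05 s, during which the arm holds its last target. There are 200 camera calls.

### The job

Two birdhouses with porches have been left lying on their backs on the painting table. Stand both upright on their floor boards, each where it lies, by pushing on the inner side of its raised porch with the fingers until it tips over onto its floor; do not lift or carry them. Leave the mugs, jars and everything else on the table as they are.

Things in the scene. Friction and masses are not known exactly. Their poses are not given: they have to be found in the camera images.
- gable: Gable-roofed plywood birdhouse, 0.25-0.5 kg. Starts on its back, front up. Origin: middle of the floor board's rear lower edge, on the table; it tips upright about this edge. Lying: z up; x level, square out through the board's underside, the side it lands on (house on the -x side); y along the edge. Standing: x straight down, z to the house's front. Tipped past about 40 deg it falls onto its floor.
- gable_lip (a point): Gable house: middle of the porch lip's inner face, lying 146 mm up. Floor board 150 mm front to back, 120 wide, 10 thick (body x -10..0); lip along its front edge 8 thick, rising 12 (body x -22..-10). House on the rear 62 of the board, roof 70 deep, 131 wide, ridge 126 above the underside, so 72 of free porch between roof and lip. Lying: 150 tall at the lip, 62-70 over the house. Axes as the body's.
- flat: Flat-roofed plywood birdhouse, two holes, 0.28-0.56 kg. Starts on its back, front up. Origin: middle of the floor board's rear lower edge, on the table; it tips upright about this edge. Lying: z up; x level, square out through the board's underside, the side it lands on (house on the -x side); y along the edge. Standing: x straight down, z to the house's front. Tipped past about 35 deg it falls onto its floor.
- flat_lip (a point): Flat-roofed house: middle of the porch lip's inner face, lying 156 mm up. Floor board 160 mm front to back, 140 wide, 10 thick (body x -10..0); lip along its front edge 8 thick, rising 12 (body x -22..-10). House on the rear 70 of the board, roof 78 deep, 136 wide, top 98 above the underside, so 74 of free porch between roof and lip. Lying: 160 tall at the lip, 70-78 over the house. Axes as the body's.
- mug: Bystander: white mug, 72 mm across, 85 high, handle along its y; origin at the centre of its underside. Stands between the two birdhouses, on the robot's side.
- jar: Bystander: closed glass jar, 64 mm across, 75 high; origin under its centre. Stands between the birdhouses, farther out.
- nestbox: Bystander: tall plain nest box without porch, standing, 116 x 110 x 158 mm; origin under its centre. At the far side.
- beaker: Bystander: terracotta beaker, 76 mm across, 100 high; origin under its centre. At the far left.
- bowl: Bystander: white bowl, 120 mm across, 50 high; origin under its centre. At the far right.
- stein: Bystander: tall white mug, 84 mm across, 120 high, handle along its y; origin under its centre. At the right.
- tin: Bystander: tin can, 72 mm across, 100 high; origin under its centre. At the left.

How it is judged:
At the end, for the whole second after the job is handed in: Both birdhouses stand upright on their floors on the table (within about 5 deg), at rest, each one's tipping edge within 70 mm of where it lay and no more than 12 mm up (angle between each of gable, flat's own x axis and vertical above 3.05 rad and height (world z) of each of gable, flat below 0.012 m and distance of each of gable, flat from where it was at the start of the episode below 0.07 m and linear speed of each of gable, flat below 0.02 m/s and angular speed of each of gable, flat below 0.1 rad/s); the robot touches nothing.
It fails at once if the gable birdhouse is lifted: its tipping edge rises more than 30 mm off the table (height (world z) of gable above 0.03 m).
It fails at once if the flat birdhouse is lifted: its tipping edge rises more than 30 mm off the table (height (world z) of flat above 0.03 m).
It fails at once if another thing on the table is disturbed (mug, jar, nest box, beaker, bowl, tall mug or tin shifted over 30 mm or tipped over 0.35 rad) (distance of any of mug, jar, nestbox, beaker, bowl, stein, tin from where it was at the start of the episode above 0.03 m or angle between any of mug, jar, nestbox, beaker, bowl, stein, tin's own z axis and vertical above 0.35 rad).
It also fails if it takes over 48 s, if anything falls off the work surface, if the arm or the gripper's body presses on something with over 40 N, if the wrist force passes 120 N, or if a joint passes its speed limit or range.

## Working session

There is one attempt and no reset: what is moved stays moved. The work goes in short steps, Python scripts to look and compute and a shell command to move; the robot and the scene stay as the last step left them, time stands still between calls to the robot, and variables do not carry over. Pictures are saved under pics/ and viewed, at most 10 in all, crops included, and the job is handed in when it is done.

```bash
mkdir -p pics
python3 - <<'E'
from rig import env, vision, finder
import cv2, numpy as np
np.set_printoptions(precision=3,suppress=True)
for c in ["top","scene"]:
    im=vision.camera(c); cv2.imwrite(f"pics/{c}0.png",im[:,:,::-1])
    for q in ["gable","gable_lip","flat","flat_lip"]+(["mug","jar","nestbox","beaker","bowl","stein","tin"] if c=="top" else []):
        print(c,q,[(round(d["score"],2),np.round(d["at"],3)) for d in finder.pinpoint(c,q)[:2]])
o=env.get_obs();print(o["time"],o["tcp_pos"],o["tool_rot"],o["opening"])
E
```

```text
top gable [(0.95, array([ 0.458, -0.297, -0.002]))]
top gable_lip [(0.78, array([ 0.436, -0.282,  0.143]))]
top flat [(0.61, array([0.465, 0.264, 0.001]))]
top flat_lip [(0.79, array([0.442, 0.256, 0.155]))]
top mug [(0.65, array([0.459, 0.007, 0.002]))]
top jar [(0.71, array([ 0.631,  0.003, -0.   ]))]
top nestbox [(0.81, array([ 0.773, -0.017, -0.001]))]
top beaker [(0.56, array([ 0.766,  0.198, -0.004]))]
top bowl [(0.58, array([ 0.776, -0.21 ,  0.   ]))]
top stein [(0.88, array([ 0.448, -0.581, -0.002]))]
top tin [(0.92, array([ 0.538,  0.59 , -0.004]))]
scene gable [(0.7, array([ 0.456, -0.296, -0.001]))]
scene gable_lip [(0.72, array([ 0.437, -0.283,  0.147]))]
scene flat [(0.84, array([ 0.458,  0.261, -0.003])), (0.33, array([ 0.441, -0.283,  0.144]))]
scene flat_lip [(0.63, array([0.447, 0.252, 0.156]))]
0.85 [ 0.266 -0.593  0.234] [[ 0.912  0.41   0.   ]
 [ 0.41  -0.912 -0.   ]
 [-0.     0.    -1.   ]] 0.08719838508564623
```

View pics/top0.png

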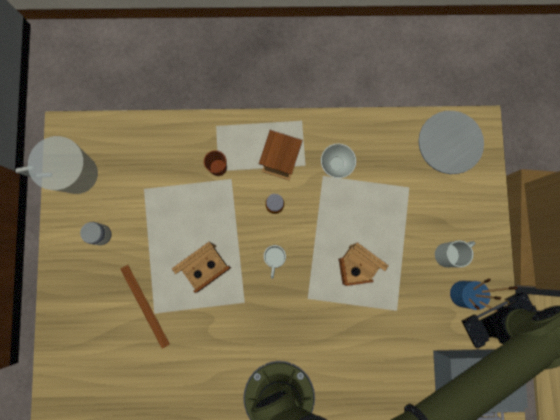

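View pics/scene0.png

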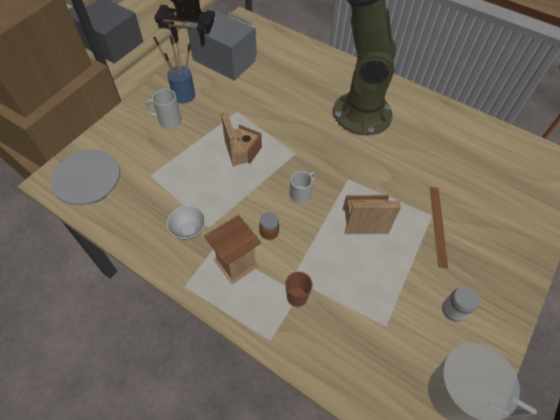

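Both houses lie with the board underside facing away from the robot. In the top picture, the flat's board plank runs from (175,268) to (212,245) and the gable's from (352,245) to (386,270). That puts the gable's push direction at about (0.8,-0.59) and the flat's at about (0.85,0.53). I'll move above the gable first.

```bash
python3 -m inch '[{"jaw":0,"translation":[0,20,45],"yaw":0},{"jaw":0,"translation":[10,65,50],"yaw":-0.15},{"jaw":0,"translation":[30,110,50],"yaw":-0.3},{"jaw":0,"translation":[50,155,50],"yaw":-0.45},{"jaw":0,"translation":[65,200,50],"yaw":-0.6}]'
python3 -m inch '[{"jaw":0,"translation":[20,45,0],"yaw":-0.15},{"jaw":0,"translation":[40,90,0],"yaw":-0.3},{"jaw":0,"translation":[60,120,0],"yaw":-0.45},{"jaw":0,"translation":[65,125,0],"yaw":-0.45},{"jaw":0,"translation":[65,125,0],"yaw":-0.45}]'
python3 - <<'E'
from rig import env, vision, finder
import cv2, numpy as np
np.set_printoptions(precision=3,suppress=True)
o=env.get_obs();print(o["time"],o["tcp_pos"],o["tool_rot"],o["joint_positions"],o["opening"])
im=vision.camera("wrist"); cv2.imwrite("pics/w1.png",im[:,:,::-1])
for q in ["gable","gable_lip"]: print(q,[(round(d["score"],2),np.round(d["at"],3)) for d in finder.pinpoint("wrist",q)[:2]])
im=vision.camera("top")
cv2.imwrite("pics/topc.png",cv2.resize(im[215:315,150:260,::-1],None,fx=5,fy=5,interpolation=2))
E
```

```text
time: 1.35
tcp_pos: [0.3319, -0.3919, 0.2839]
tool_rot: [[0.984, -0.177, 0.001], [-0.177, -0.984, -0.001], [0.001, 0.001, -1.0]]
ft_force: [1.8, -0.2, 1.9]
opening: 0.0548
grip_force: 0.0
time: 1.85
tcp_pos: [0.3971, -0.2669, 0.284]
tool_rot: [[0.815, -0.579, 0.001], [-0.579, -0.815, -0.001], [0.001, 0.0, -1.0]]
ft_force: [0.0, -0.6, -0.3]
opening: 0.0437
grip_force: 0.0
1.85 [ 0.397 -0.267  0.284] [[ 0.815 -0.579  0.001]
 [-0.579 -0.815 -0.001]
 [ 0.001  0.    -1.   ]] [ 0.847 -0.057 -0.296  1.772 -0.016  1.423 -1.635] 0.04373433333339071
gable [(0.88, array([ 0.457, -0.297,  0.002]))]
gable_lip [(0.86, array([ 0.436, -0.282,  0.149]))]
```

View pics/w1.png

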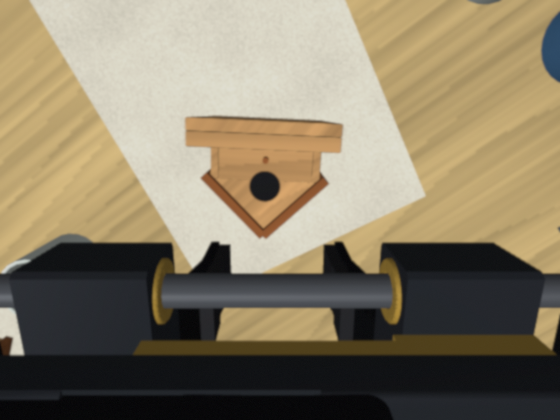

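View pics/topc.png

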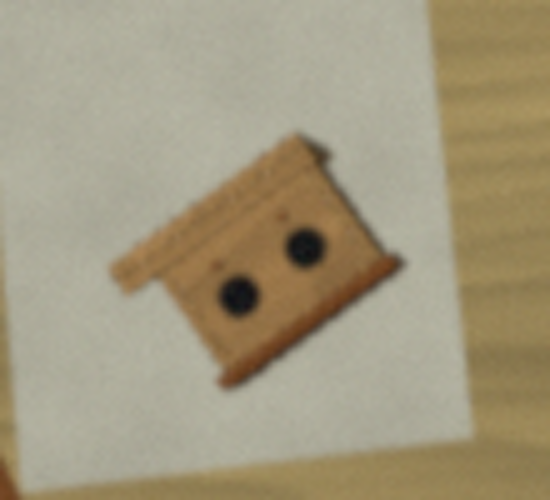

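The wrist picture shows the gable porch edge running from (186,117) to (343,124), about 2.4° off square, with the house centred near column 264. I'll correct the yaw, descend behind the lip and start pushing.

```bash
python3 -m inch '[{"jaw":0,"translation":[7,9,-40],"yaw":-0.03},{"jaw":0,"translation":[7,9,-85],"yaw":-0.03},{"jaw":0,"translation":[7,9,-130],"yaw":-0.03},{"jaw":0,"translation":[7,9,-163],"yaw":-0.03},{"jaw":0,"translation":[7,9,-163],"yaw":-0.03}]'
python3 -m inch '[{"jaw":0,"translation":[12,-9,0],"yaw":0},{"jaw":0,"translation":[24,-18,0],"yaw":0},{"jaw":0,"translation":[32,-24,0],"yaw":0},{"jaw":0,"translation":[40,-30,0],"yaw":0},{"jaw":0,"translation":[48,-36,0],"yaw":0}]'
python3 - <<'E'
from rig import env, vision, finder
import cv2, numpy as np
im=vision.camera("scene"); cv2.imwrite("pics/s2.png",cv2.resize(im[60:220,150:350,::-1],None,fx=3,fy=3,interpolation=2))
for q in ["gable","gable_lip"]: print(q,[(round(d["score"],2),np.round(d["at"],3)) for d in finder.pinpoint("scene",q)[:2]])
E
```

```text
time: 2.55
tcp_pos: [0.3988, -0.2589, 0.1159]
tool_rot: [[0.794, -0.608, -0.008], [-0.608, -0.794, 0.006], [-0.01, 0.0, -1.0]]
ft_force: [0.1, 0.8, 0.4]
opening: 0.0436
grip_force: 0.0
time: 3.05
tcp_pos: [0.4514, -0.2968, 0.1214]
tool_rot: [[0.794, -0.608, 0.0], [-0.608, -0.794, -0.001], [0.001, 0.0, -1.0]]
ft_force: [-1.4, -0.0, -0.1]
opening: 0.0436
grip_force: 0.3
gable [(0.71, array([ 0.455, -0.294, -0.003]))]
gable_lip [(0.94, array([ 0.465, -0.303,  0.144])), (0.42, array([ 0.779, -0.017, -0.001]))]
```

View pics/s2.png

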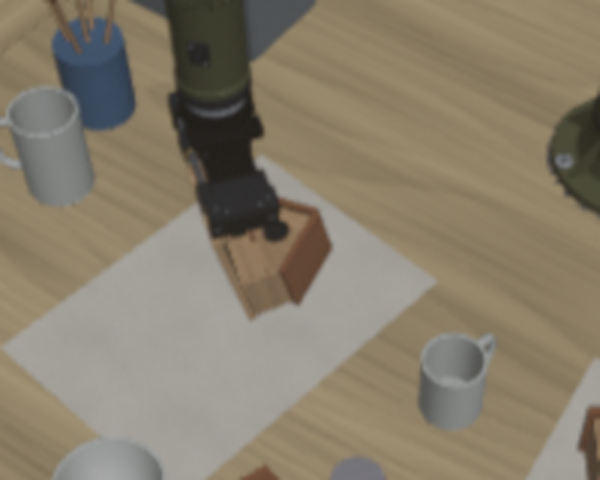

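The picture shows the gable tipping in place around its edge: the lip has advanced about 36 mm and the origin hasn't moved. I'll keep pushing.

```bash
python3 -m inch '[{"jaw":0,"translation":[8,-6,0],"yaw":0},{"jaw":0,"translation":[16,-12,0],"yaw":0},{"jaw":0,"translation":[25,-19,0],"yaw":0},{"jaw":0,"translation":[34,-26,0],"yaw":0},{"jaw":0,"translation":[44,-33,0],"yaw":0}]'
python3 -m inch '[{"jaw":0,"translation":[9,-7,0],"yaw":0},{"jaw":0,"translation":[20,-15,0],"yaw":0},{"jaw":0,"translation":[32,-24,0],"yaw":0},{"jaw":0,"translation":[42,-31,0],"yaw":0},{"jaw":0,"translation":[42,-31,0],"yaw":0}]'
python3 - <<'E'
from rig import env, vision, finder
import cv2, numpy as np
im=vision.camera("scene"); cv2.imwrite("pics/s3.png",cv2.resize(im[60:220,150:350,::-1],None,fx=3,fy=3,interpolation=2))
for q in ["gable","gable_lip"]: print(q,[(round(d["score"],2),np.round(d["at"],3)) for d in finder.pinpoint("scene",q)[:2]])
E
```

```text
time: 3.7
tcp_pos: [0.4958, -0.3297, 0.1206]
tool_rot: [[0.795, -0.607, 0.0], [-0.607, -0.795, -0.0], [0.0, 0.0, -1.0]]
ft_force: [-0.7, -0.3, -0.5]
opening: 0.0435
grip_force: 0.1
time: 4.2
tcp_pos: [0.5383, -0.361, 0.1204]
tool_rot: [[0.795, -0.607, 0.001], [-0.607, -0.795, -0.0], [0.001, -0.0, -1.0]]
ft_force: [0.3, -0.2, 0.2]
opening: 0.0433
grip_force: 0.0
gable [(0.8, array([ 0.461, -0.302, -0.003])), (0.39, array([ 0.63 ,  0.004, -0.004]))]
gable_lip [(0.73, array([ 0.574, -0.389,  0.019]))]
```

View pics/s3.png

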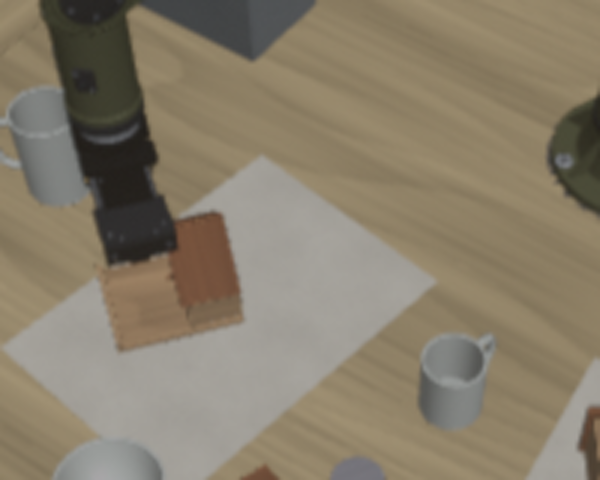

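The gable now stands upright, with its porch and roof both visible from above and its origin shifted under 10 mm. I'll raise the tool and go to the flat house.

```bash
python3 -m inch '[{"jaw":0,"translation":[0,0,40],"yaw":0},{"jaw":0,"translation":[0,0,85],"yaw":0},{"jaw":0,"translation":[0,0,130],"yaw":0},{"jaw":0,"translation":[-5,15,165],"yaw":0.08},{"jaw":0,"translation":[-15,60,165],"yaw":0.2}]'
python3 -m inch '[{"jaw":0,"translation":[-10,47,0],"yaw":0.12},{"jaw":0,"translation":[-20,94,0],"yaw":0.24},{"jaw":0,"translation":[-30,141,0],"yaw":0.36},{"jaw":0,"translation":[-40,188,0],"yaw":0.48},{"jaw":0,"translation":[-50,235,0],"yaw":0.6}]'
python3 -m inch '[{"jaw":0,"translation":[-10,47,0],"yaw":0.1},{"jaw":0,"translation":[-20,94,0],"yaw":0.2},{"jaw":0,"translation":[-30,141,0],"yaw":0.3},{"jaw":0,"translation":[-40,188,0],"yaw":0.4},{"jaw":0,"translation":[-50,235,0],"yaw":0.46}]'
python3 -m inch '[{"jaw":0,"translation":[-6,40,0],"yaw":0},{"jaw":0,"translation":[-11,62,0],"yaw":0},{"jaw":0,"translation":[-11,62,0],"yaw":0},{"jaw":0,"translation":[-11,62,0],"yaw":0},{"jaw":0,"translation":[-11,62,0],"yaw":0}]'
python3 - <<'E'
from rig import env, vision, finder
import cv2, numpy as np
np.set_printoptions(precision=3,suppress=True)
im=vision.camera("wrist"); cv2.imwrite("pics/w4.png",im[:,:,::-1])
for q in ["flat","flat_lip"]: print(q,[(round(d["score"],2),np.round(d["at"],3)) for d in finder.pinpoint("wrist",q)[:2]])
E
```

```text
time: 4.85
tcp_pos: [0.5228, -0.3048, 0.2915]
tool_rot: [[0.898, -0.44, 0.008], [-0.44, -0.898, -0.007], [0.011, 0.003, -1.0]]
ft_force: [0.2, 0.6, 0.6]
opening: 0.0433
grip_force: 0.0
time: 5.35
tcp_pos: [0.4706, -0.0629, 0.2856]
tool_rot: [[0.988, 0.152, 0.0], [0.152, -0.988, -0.001], [0.0, 0.001, -1.0]]
ft_force: [0.2, 0.5, 0.4]
opening: 0.0432
grip_force: 0.0
time: 5.85
tcp_pos: [0.4205, 0.1718, 0.2857]
tool_rot: [[0.819, 0.574, 0.001], [0.574, -0.819, -0.002], [0.0, 0.002, -1.0]]
ft_force: [0.6, 0.4, 0.4]
opening: 0.0437
grip_force: 0.0
time: 6.35
tcp_pos: [0.4112, 0.2305, 0.2854]
tool_rot: [[0.822, 0.569, 0.0], [0.569, -0.822, -0.001], [-0.001, 0.001, -1.0]]
ft_force: [-0.5, -0.9, -0.1]
opening: 0.0438
grip_force: 0.0
flat []
flat_lip []
```

View pics/w4.png

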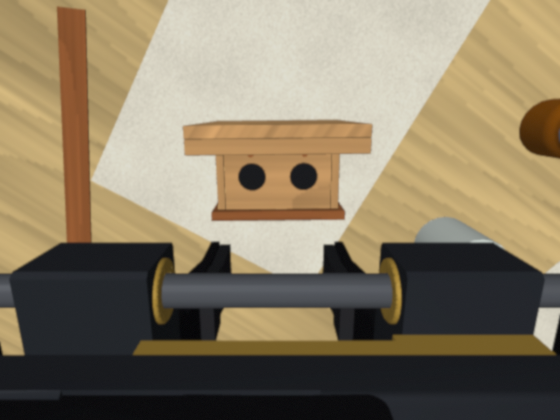

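The flat house is square to the tool and centred: porch edge at row 122, columns 183–372, and the lip's inner edge at row 153. I'll descend and push, with the same offset as for the gable.

```bash
python3 -m inch '[{"jaw":0,"translation":[0,0,-45],"yaw":0},{"jaw":0,"translation":[0,0,-90],"yaw":0},{"jaw":0,"translation":[0,0,-130],"yaw":0},{"jaw":0,"translation":[0,0,-157],"yaw":0},{"jaw":0,"translation":[0,0,-157],"yaw":0}]'
python3 -m inch '[{"jaw":0,"translation":[12,8,0],"yaw":0},{"jaw":0,"translation":[24,16,0],"yaw":0},{"jaw":0,"translation":[32,22,0],"yaw":0},{"jaw":0,"translation":[41,28,0],"yaw":0},{"jaw":0,"translation":[49,34,0],"yaw":0}]'
python3 - <<'E'
from rig import env, vision, finder
import numpy as np
im=vision.camera("scene")
for q in ["flat","flat_lip"]: print(q,[(round(d["score"],2),np.round(d["at"],3)) for d in finder.pinpoint("scene",q)[:2]])
E
```

```text
time: 7.0
tcp_pos: [0.4083, 0.23, 0.1251]
tool_rot: [[0.821, 0.57, -0.007], [0.57, -0.821, -0.002], [-0.007, -0.003, -1.0]]
ft_force: [0.2, -0.6, 0.1]
opening: 0.0437
grip_force: 0.0
time: 7.5
tcp_pos: [0.461, 0.2663, 0.1293]
tool_rot: [[0.821, 0.57, 0.001], [0.57, -0.821, -0.0], [0.001, 0.001, -1.0]]
ft_force: [-1.0, -1.6, 0.2]
opening: 0.0435
grip_force: 0.4
flat [(0.7, array([0.464, 0.264, 0.   ]))]
flat_lip [(0.57, array([0.473, 0.273, 0.157])), (0.22, array([ 0.543,  0.589, -0.   ]))]
```

```bash
python3 -m inch '[{"jaw":0,"translation":[8,6,0],"yaw":0},{"jaw":0,"translation":[17,12,0],"yaw":0},{"jaw":0,"translation":[26,18,0],"yaw":0},{"jaw":0,"translation":[35,24,0],"yaw":0},{"jaw":0,"translation":[45,31,0],"yaw":0}]'
python3 -m inch '[{"jaw":0,"translation":[10,7,0],"yaw":0},{"jaw":0,"translation":[22,15,0],"yaw":0},{"jaw":0,"translation":[34,24,0],"yaw":0},{"jaw":0,"translation":[44,31,0],"yaw":0},{"jaw":0,"translation":[44,31,0],"yaw":0}]'
python3 - <<'E'
from rig import env, vision, finder
import cv2,numpy as np
im=vision.camera("scene"); cv2.imwrite("pics/s5.png",im[:,:,::-1])
for q in ["flat","flat_lip"]: print(q,[(round(d["score"],2),np.round(d["at"],3)) for d in finder.pinpoint("scene",q)[:2]])
E
```

```text
time: 8.15
tcp_pos: [0.5059, 0.2978, 0.1286]
tool_rot: [[0.821, 0.571, 0.0], [0.571, -0.821, 0.0], [0.0, -0.0, -1.0]]
ft_force: [0.4, 0.5, 0.0]
opening: 0.0436
grip_force: 0.1
time: 8.65
tcp_pos: [0.5503, 0.3295, 0.1283]
tool_rot: [[0.821, 0.571, 0.0], [0.571, -0.821, 0.002], [0.001, -0.001, -1.0]]
ft_force: [0.0, 0.1, 0.9]
opening: 0.0433
grip_force: 0.0
flat [(0.6, array([ 0.468,  0.267, -0.   ]))]
flat_lip [(0.59, array([0.595, 0.356, 0.026]))]
```

View pics/s5.png

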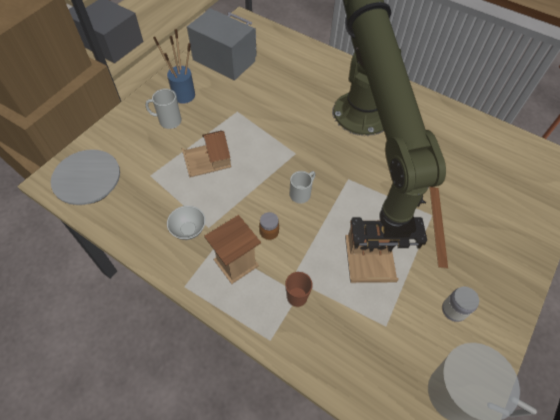

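Both houses are standing: the gable at (208,153) and the flat at (371,255), with its porch down under the gripper. The other things are where they were. I'll raise clear, check and hand in.

```bash
python3 -m inch '[{"jaw":0,"translation":[0,0,40],"yaw":0},{"jaw":0,"translation":[0,0,85],"yaw":0},{"jaw":0,"translation":[0,0,130],"yaw":0},{"jaw":0,"translation":[0,0,160],"yaw":0},{"jaw":0,"translation":[0,0,160],"yaw":0}]'
python3 -m inch '[{"jaw":0,"translation":[0,0,0],"yaw":0},{"jaw":0,"translation":[0,0,0],"yaw":0},{"jaw":0,"translation":[0,0,0],"yaw":0},{"jaw":0,"translation":[0,0,0],"yaw":0},{"jaw":0,"translation":[0,0,0],"yaw":0}]'
python3 - <<'E'
from rig import env, vision, finder
import numpy as np
im=vision.camera("scene")
for q in ["gable","gable_lip","flat","flat_lip"]: print(q,[(round(d["score"],2),np.round(d["at"],3)) for d in finder.pinpoint("scene",q)[:1]])
print(env.job_done())
E
```

```text
time: 9.3
tcp_pos: [0.5499, 0.3297, 0.2944]
tool_rot: [[0.821, 0.571, 0.008], [0.571, -0.821, 0.004], [0.009, 0.001, -1.0]]
ft_force: [-0.9, 1.2, -0.1]
opening: 0.0436
grip_force: 0.0
time: 9.8
tcp_pos: [0.5487, 0.3279, 0.2878]
tool_rot: [[0.821, 0.571, -0.001], [0.571, -0.821, -0.001], [-0.001, -0.0, -1.0]]
ft_force: [0.7, -0.1, 0.0]
opening: 0.0436
grip_force: 0.0
gable [(0.74, array([ 0.462, -0.301, -0.   ]))]
gable_lip [(0.55, array([ 0.574, -0.389,  0.022]))]
flat [(0.59, array([ 0.464,  0.267, -0.004]))]
flat_lip [(0.6, array([0.595, 0.356, 0.022]))]
the job is handed in; nothing more can be done
None
```

Both birdhouses now stand upright on their floors, each within about 10 mm of where it lay. The other things on the table look undisturbed, and I handed the job in at about 10 s of the 48 s allowed; no verdict was returned.

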